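Lift a ceramic sample plate off the spectrometer deck with a bench lifter

TASK

Pick up the lifter by its handle, slide its blade fully under the square ceramic plate on the deck, which backs up against the stop bar, lift the plate with its crucible still standing on it, bring it out under the white bar and set it squarely and centrally on the two rails of the cooling rack. Then take the blade out and lay the lifter flat on its rubber mat again. Feel the blade down onto the deck and push gently rather than forcing it, move the plate and crucible with the lifter only, never with the fingers, keep them level, and do not bump the deck's bar with the robot or disturb the other things standing about.

Things in the scene. Friction and masses are not known exactly. Their poses are not given: they have to be found in the camera images.
- deck: Fixed grey metal deck, 270 x 240 x 25 mm (x -155 to +115 mm, y +-120); origin on the bench. Its +x, roughly the world's +y (robot's left), is the way the blade is pushed under the plate. A straight steel stop bar (110 mm wide, 14 mm tall) lies across it beyond the plate; a plate pushed +x squares up against it.
- deck_bar (a point): Centre of the white extraction bar over the deck's entry side, at deck x=-145, z=202 mm. Bar 30 mm wide (x -160 to -130), underside 190, top 215 mm above the bench, posts' inner faces at y=+-132 mm. With the blade fully under the plate a vertical gripper would hit it: lean the tool back out of the entry, fingers pointing down and to +x, 35 to 50 degrees.
- deck_top (a point): Centre point of the deck's frame at the height of its top (25 mm). The stop bar is clamped anew each time: a plate resting on it has its centre at deck x between -30 and +10 mm, not told more closely, so feel for it. It holds up to 80 N. The plate's far edge rubs on it: ease back from it before lifting high.
- plate: Loose white ceramic plate, 120 mm square, 8.5 mm thick, 0.10 to 0.20 kg, too wide to grip; origin at the centre of its underside. Lies flat on the deck, 14 to 72 mm short of the stop, up to 7 degrees askew. Underside flat over 96 x 96 mm, then bevelled on all sides, rising to 3 mm at the rim.
- plate_top (a point): Centre of the plate's top face, 8.5 mm above its underside. Pushing: a blade touching the deck wedges under the bevel; one over 1 mm above it may only shove. The plate slides to the stop and rides onto the blade; the push is a few N until the back lip meets the rim (plate's origin 23 mm ahead of the lifter's), then rises steeply.
- crucible: Loose white ceramic cup, 38 mm across the rim, 34 mm tall, 30 to 60 g, standing near the middle of the plate; origin at the centre of its underside. Its rim is 43 mm above the plate's underside.
- lifter: Loose lifter (spatula), 0.17 kg. Flat steel blade 80 mm long (x -40 to +40), 50 wide, 2 thick; origin at the centre of the blade's underside, +x to the front edge, z up. At its rear edge a 16 mm tall back lip across it (front face x=-37), and from there a handle rising rearward at 30 degrees: 36 mm thin steel neck, white grip. Starts flat on the mat, blade to about world +y.
- lifter_grip (a point): Where to hold the lifter: on the middle line of its white grip (68 mm long, 14 mm wide along the lifter's y, 22 mm deep), at x=-115, z=45.5 mm of the lifter. The grip's end is 16 mm further along the slope. Hold it firmly (50 N or more): the load tries to turn it in the pads.
- lifter_tip (a point): Middle of the blade's front lower edge, at x=+40, z=0 of the lifter.
- rack: Fixed steel cooling rack, 130 (x) x 100 mm; origin on the bench under its middle. Two rails along its x, 130 mm long, 8 mm wide, at y=+-38 mm (clear gap 68 mm), tops 34 mm above the bench. The gap is open at both ends and free down to the 6 mm base sheet: the blade can sink between the rails and be drawn out in the rack's -x (roughly world -y).
- rack_seat (a point): Middle of the two rails at the height of their tops (34 mm above the bench): the plate's underside centre belongs here.
- mat: Fixed grey rubber mat for the lifter's blade, 110 (x) x 70 mm, 4 mm thick; origin on the bench under its middle.
- spare_crucible: Bystander, leave alone: a second white crucible, same size as the other, standing on a rear corner of the deck; origin at the centre of its underside.
- weight: Bystander, leave alone: a brass 100 g knob weight, 28 mm across and 36 mm tall, on the other rear corner of the deck; origin at the centre of its underside.
- flask: Bystander, leave alone: a clear capped bottle, 64 mm across, 150 mm tall, near the far edge of the bench; origin at the centre of its underside.
- reagent: Bystander, leave alone: an amber glass jar, 64 mm across, 72 mm tall, on the far right of the rack; origin at the centre of its underside.
- dish: Bystander, leave alone: a small round white dish, 70 mm across, 16 mm tall, on the bench between the deck and the robot; origin at the centre of its underside.
- stapler: Bystander, leave alone: a blue stapler 130 mm long, 45 mm tall, beyond the rack; origin at the centre of its underside.
- beaker: Bystander, leave alone: a clear beaker 60 mm across, 65 mm tall, on the far right of the rack; origin at the centre of its underside.
Things that resemble listed ones, but are neither listed nor needed, are in the scene too. Leave any orange or purple look-alike of the plate alone.

How it is judged:
On the way, in this order (a step that is already met when the one before it is completed fails the run):
1. the lifter carries the plate clear of the deck, with the crucible on it (z of plate in the frame of deck above 0.033 m and contact force between lifter and plate above 0.5 N and horizontal distance between crucible and plate below 0.045 m and z of crucible in the frame of plate above 0.004 m), for 0.3 s.
2. the plate lies on the two rails of the rack, the crucible standing on it (x of plate in the frame of rack between -0.02 and 0.02 m and y of plate in the frame of rack between -0.012 and 0.012 m and z of plate in the frame of rack between 0.031 and 0.038 m and angle between plate's own z axis and vertical below 0.06 rad and angle between the x axis of plate and the x axis of rack, either way round below 0.2 rad and horizontal distance between crucible and plate below 0.045 m and z of crucible in the frame of plate between 0.004 and 0.014 m and angle between crucible's own z axis and vertical below 0.1 rad and contact force between plate and rack above 0.5 N), for 0.2 s.
At the end, for the whole second after the job is handed in: The plate rests level on both rails, centred within 20 mm along and 12 mm across and square within 11 degrees, underside 31 to 38 mm up, the crucible upright within 45 mm of its centre; the lifter lies flat and still on its mat, blade centre within 40 mm of the mat's middle, not touching the plate (x of plate in the frame of rack between -0.02 and 0.02 m and y of plate in the frame of rack between -0.012 and 0.012 m and z of plate in the frame of rack between 0.031 and 0.038 m and angle between plate's own z axis and vertical below 0.06 rad and angle between the x axis of plate and the x axis of rack, either way round below 0.2 rad and horizontal distance between crucible and plate below 0.045 m and z of crucible in the frame of plate between 0.004 and 0.014 m and angle between crucible's own z axis and vertical below 0.1 rad and contact force between lifter and plate below 0.1 N and horizontal distance between lifter and mat below 0.04 m and height (world z) of lifter below 0.01 m and angle between lifter's own z axis and vertical below 0.12 rad and linear speed of each of plate, crucible, lifter below 0.02 m/s).
It fails at once if the fingers touch the plate or the crucible (contact force between the fingers and plate above 0.5 N or contact force between the fingers and crucible above 0.5 N).
It fails at once if the robot bumps the deck or its bar with more than 5 N (contact force between the arm and deck above 5 N).
It fails at once if the lifter is pressed on the deck with more than 20 N, or against the plate with more than 35 N (contact force between lifter and deck above 20 N or contact force between lifter and plate above 35 N).
It fails at once if the plate is tilted more than 20 degrees, or the crucible falls over or off it (angle between plate's own z axis and vertical above 0.35 rad or angle between crucible's own z axis and vertical above 0.6 rad or horizontal distance between crucible and plate above 0.075 m).
It fails at once if a bystander is moved by more than 25 mm (distance of any of spare_crucible, weight, flask, reagent, dish, stapler, beaker from where it was at the start of the episode above 0.025 m).
It also fails if it takes over 72 s, if anything falls off the work surface, if the arm or the gripper's body presses on something with over 40 N, if the wrist force passes 120 N, or if a joint passes its speed limit or range.

ROBOT

A 6-joint arm with a two-finger parallel gripper is mounted at the origin on the work surface. World frame = base frame: x ahead of the robot, y to its left, z up, the work surface at z = 0. Lengths are in m, angles in rad, forces in N, time in s.
With the tool pointing down it reaches from about 0.3 to 0.775 m from the base axis. Payload 14.6 kg.
Tool frame: the origin (TCP) lies midway between the tips of the shut fingers; the grasp point (between the pads) lies 19 mm behind it (tcp_to_grasp is the distance from the TCP to the grasp point, in m); z points along the fingers, y is the line along which they close (so a half turn about z gives the same grasp; the last joint's range is limited). The gripper opens to 94 mm and grips with 3 to 60 N. Pads are 16 mm wide; open, the fingers measure 119 mm over their backs; the gripper's body (75 mm by 177 mm) begins 78 mm behind the grasp point.
Start: joints at [-1.23, 0.3, 1.521, -0, 1.321, -0.067], TCP at [0.218, -0.505, 0.205] pointing down, gripper open.
Joint ranges: [-3.03, 3.03], [-0.79, 2.21], [0.23, 2.52], [-1.04, 4.18], [0, 3.07], [-2.55, 2.55]. Speed limits (rad/s): [2.22, 2.22, 2.57, 3.14, 3.14, 3.14].

INTERFACE

Orientations are given as [roll, pitch, yaw] about the fixed x, y, z axes, in that order (R = Rz(yaw) Ry(pitch) Rx(roll)).
In Python, from station import * gives the robot as it stands.
- The arm moves only by the tool send_rows, never from a script. Its argument "motion" is a list of rows, each a list of 3 entries, a list of its own where there are three numbers: the shift along the tool's x, y, z in units of 0.03 m (1.0 is 0.03 m), then the turn, a rotation vector about the tool's x, y, z in units of 0.12 rad (1.0 is 0.12 rad), then the opening, from -1 (shut) to 1 (fully open). In form: [[[x, y, z], [rx, ry, rz], grip], ...]. A call has 1 to 12 rows; each row shifts and turns the commanded pose from where the row before left it, along the tool's axes as they then stand; what a row does not reach is not made up. A row lasts 1/10 s, in which the tool goes at most 50 mm and 8.59 degrees, less where a joint would pass 70% of its speed; a pose out of reach is approached as far as the arm can. A call with a number of a shift or a turn outside -1 to 1 is refused whole. A call with a gripper value outside its range is refused whole. The fingers move at their own pace and stop on an object; "squeeze" is the grip in N (left out, the last holds). Time passes only in rows, so rows that do not move let the fingers close. It gives the time, the measured TCP pose, the force, the opening and the grip force at its end, in the units of the state.
- get_obs(): the state, without advancing time (a new reading comes with each control period).
- camera(name): name is "scene" or "top"; returns a dict with "pixels" (480x640x3 uint8, red, green, blue), "depth" (480x640 float32, m along the optical axis (not along the pixel's ray), 0 where there is no reading), "fx", "fy", "cx", "cy" (pixels), "rvec" (rotation vector, rad) and "tvec" (3), from world to camera coordinates, as OpenCV has them. Camera axes: x right, y down, z forward; pixel columns grow to the right and rows downward; lengths in m; the calibration is good to about 2 mm. A picture is of the moment at which its call begins.
- hand_in(): hands the job in; it is judged then, once.
The state is a dict: "time_s": time; "qpos": joint angles; "joint_vel": joint speeds; "tau": joint torques, N m; "ee_pos": TCP position; "eef_rot": TCP orientation; "force": force on the tool from outside, world axes, zero at the start; "moment": the same for the moment, N m; "grip_width": finger opening in m; "grip_force": force on a finger pad.
Only numpy, scipy, OpenCV 4.12 (cv2) and the standard library are available. Lean on these libraries where they do the work, as an engineer would, in place of code of your own. Each camera call takes 0.05 s, during which the arm holds its last target. There are 200 camera calls.

## Working session

There is one attempt and no reset: what is moved stays moved. The work goes in short steps, Python scripts to look and compute and a tool call to move; the robot and the scene stay as the last step left them, time stands still between calls to the robot, and variables do not carry over. Pictures are saved under pics/ and viewed, at most 13 in all, crops included, and the job is handed in when it is done.

Besides the shell and the picture viewer there is one more tool, called as name(argument=value, ...) on one line, values as JSON. send_rows: Moves the arm, as the interface text tells. Its arguments: {"type":"object","properties":{"motion":{"type":"array"},"squeeze":{"type":"number"}},"required":["motion"]}

```bash
ls; mkdir -p pics
cat > h.py <<'E'
from station import *
import numpy as np, cv2
from scipy.spatial.transform import Rotation as R
def cam(n):
    c=camera(n); c['R']=cv2.Rodrigues(np.array(c['rvec'],float))[0]; c['t']=np.array(c['tvec'],float).ravel(); return c
def save(c,f): cv2.imwrite(f,c['pixels'][:,:,::-1])
def cloud(c):
    v,u=np.mgrid[0:480,0:640]; d=c['depth']
    P=np.stack([(u-c['cx'])/c['fx']*d,(v-c['cy'])/c['fy']*d,d],-1)
    W=(P-c['t'])@c['R']; W[d==0]=np.nan; return W
def ray(c,u,v,z):
    d=c['R'].T@np.array([(u-c['cx'])/c['fx'],(v-c['cy'])/c['fy'],1]); o=-c['R'].T@c['t']
    return o+d*(z-o[2])/d[2]
E
python3 - <<'E'
from h import *
for n in ('top','scene'):
    c=cam(n); save(c,f'pics/{n}0.png'); np.savez(f'{n}0.npz',**{k:np.array(v) for k,v in c.items()})
    print(n,-c['R'].T@c['t'],c['fx'])
print(get_obs(), tcp_to_grasp if 'tcp_to_grasp' in globals() else '')
E
```

```text
pics
top [0.28136371 0.16946275 1.86458705] 602.9108578394188
scene [1.10348732 0.61883274 1.40450647] 490.6625523446484
{'time_s': 0.1, 'qpos': array([-1.22959157e+00,  3.00438006e-01,  1.52148760e+00,  1.86623040e-05,
        1.32068410e+00, -6.66187901e-02]), 'joint_vel': array([ 0.0009729 , -0.00024344, -0.00254354, -0.00019907,  0.00015451,
       -0.00123188]), 'tau': array([ 3.93862929e-04, -5.32645583e+01, -3.53285551e+01,  7.09389593e-02,
        2.34849192e-02, -7.06622336e-05]), 'ee_pos': array([ 0.21805575, -0.50468917,  0.20494402]), 'eef_rot': array([-3.14057905e+00, -8.57420806e-05,  4.07818875e-01]), 'force': array([ 0.10328211,  0.24429846, -0.14239646]), 'moment': array([ 0.04524066, -0.02233722,  0.03046382]), 'grip_force': 0.0, 'grip_width': 0.09415737864561458} 0.0188
```

View pics/top0.png

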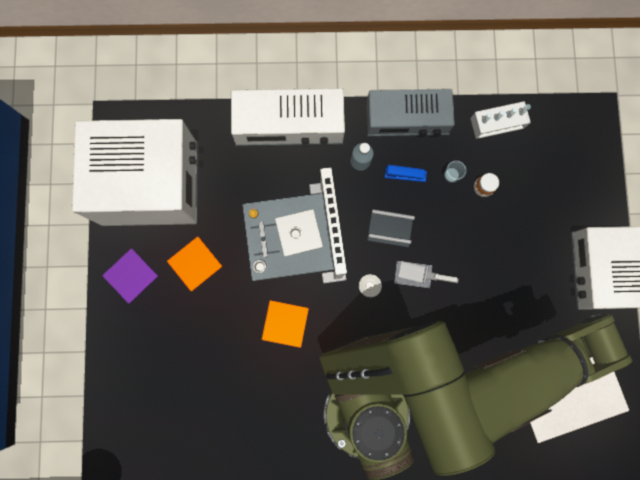

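View pics/scene0.png

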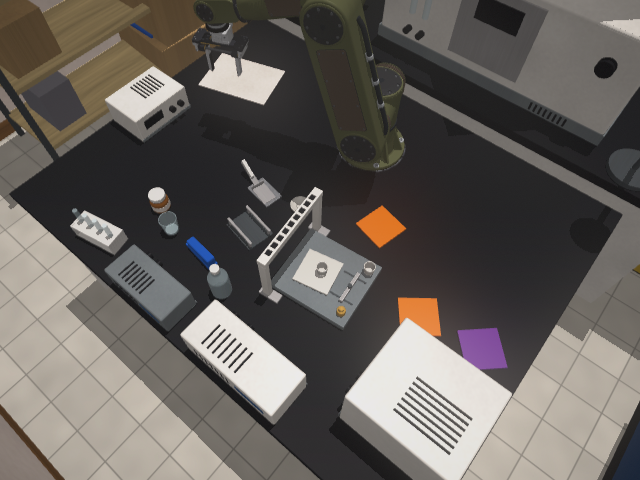

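The top view shows the deck at (290,238), the plate at (297,233), the white bar at (333,222), the rack at (391,227) and the lifter on its mat at (413,273) with its grip end at (458,279). The scene view shows the same layout, with the deck at (325,275), lifter at (262,185) and rack at (250,228).

Run:
```python
from h import *
for n in ('top','scene'):
    c=dict(np.load(f'{n}0.npz')); W=cloud(c); px=c['pixels'].astype(int)
    hsv=cv2.cvtColor(c['pixels'],cv2.COLOR_RGB2HSV)
    print(n,'bench z',np.nanmedian(W[np.abs(W[...,2])<.012][:,2]))
    if n=='top':
        boxes=dict(plate=(270,205,328,262),deck=(238,190,335,285),rack=(365,205,418,248),lifter=(390,255,462,295))
    else: boxes=dict(plate=(285,240,350,300),deck=(265,225,385,330),rack=(222,200,275,250),lifter=(235,155,290,212))
    for k,(a,b,e,f) in boxes.items():
        s=W[b:f,a:e]; z=s[...,2]; h,_=np.histogram(z[np.isfinite(z)],bins=np.arange(-.004,.08,.004)); print(k,h)
    rng=dict(plate=(.030,.040),deck=(.020,.030))
    for k,(lo,hi) in rng.items():
        a,b,e,f=boxes[k]; s=W[b:f,a:e].reshape(-1,3); s=s[(s[:,2]>lo)&(s[:,2]<hi)]
        r=cv2.minAreaRect((s[:,:2]*1000).astype(np.float32)); print(k,len(s),r, s[:,2].mean())
out=[]
for n,(a,b,e,f) in dict(top=(230,160,470,300),scene=(215,150,390,340)).items():
    c=np.load(f'{n}0.npz'); im=c['pixels'][b:f,a:e,::-1]; s=3 if n=='top' else 3
    cv2.imwrite(f'pics/{n}z.png',cv2.resize(im,None,fx=s,fy=s,interpolation=cv2.INTER_CUBIC))
```

```text
top bench z 4.668627947494276e-05
plate [  0   0   0  10  64 257 569 699 698 540 289  83  16   5   9   3  10  14
  12   1]
deck [ 704  641  335  128  203  677 1368 1541 1189  705  358  137   49   29
   33   31   23   19   13    2]
rack [375 547 486 254  99  19  13  26  62  81  66   9   3   0   0   0   0   0
   0   0]
lifter [645 759 542 222  82  31  16  14   9  12  10  13   8  20  10  14  16   2
   7   2]
plate 1167 ((548.68701171875, 190.54550170898438), (175.81124877929688, 174.05194091796875), 88.82714080810547) 0.034013162224432965
deck 3571 ((541.7714233398438, 221.99240112304688), (240.5791778564453, 253.93804931640625), 6.66372013092041) 0.025067955973819916
scene bench z 0.0007558442648915686
plate [ 100  112   36   11    9   90  593 1082  696  624  318   67   16   14
   13   12   16   25   11    2]
deck [1856 2179  837  367  166  269 1188 2073 1104  696  367  114   53   55
   39   49   38   37   15    6]
rack [571 813 560 251  39  10   8  16  45  84  54  10   0   0   0   0   0   0
   0   0]
lifter [ 821 1175  561  147   31   28   20   12   12   13   23   14    7   17
    7    6   15    5    0    1]
plate 1254 ((545.8430786132812, 185.64085388183594), (209.5175323486328, 202.75320434570312), 37.74665832519531) 0.034071701432115103
deck 3937 ((551.5663452148438, 157.13705444335938), (297.4305419921875, 394.7462463378906), 6.988393306732178) 0.025380652247370676
```

View pics/topz.png

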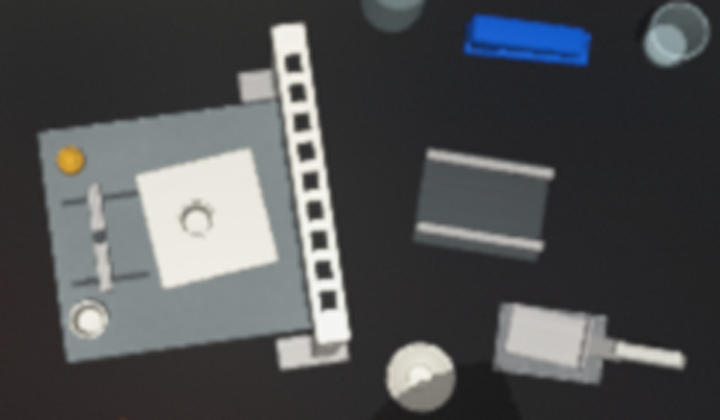

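View pics/scenez.png

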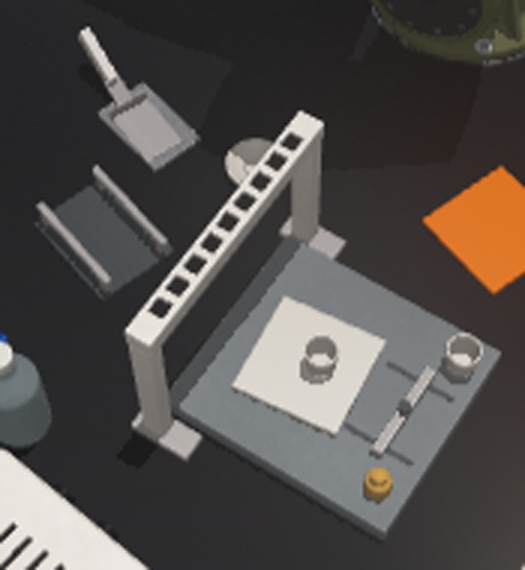

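The zoomed top view shows the plate corners (zoomed px) near (135,175), (250,148), (278,262) and (163,290). The deck's left corners are at (38,132) and (68,362), the rails run (428,155)-(554,173) and (417,228)-(543,246), the blade is at about (545,335), and the grip runs (612,350)-(685,360).

```bash
cat > m.py <<'E'
from h import *
def minrect(c,box,cond,z,show=None):
    a,b,e,f=box; S=4
    im=cv2.resize(c['pixels'][b:f,a:e],None,fx=S,fy=S,interpolation=cv2.INTER_CUBIC)
    m=cond(im.astype(int)).astype(np.uint8)
    n,l,st,_=cv2.connectedComponentsWithStats(m)
    res=[]
    for i in np.argsort(-st[1:,4])[:2]+1:
        if st[i,4]<40: continue
        ct=max(cv2.findContours((l==i).astype(np.uint8),cv2.RETR_EXTERNAL,cv2.CHAIN_APPROX_NONE)[0],key=len)[:,0]
        uv=(ct+.5)/S-.5+[a,b]
        P=np.array([ray(c,u,v,z)[:2]*1000 for u,v in uv]).astype(np.float32)
        r=cv2.minAreaRect(P); res.append((np.round(r[0],1),np.round(r[1],1),round(r[2],1)))
    return res
E
python3 - <<'E'
from m import *
c=dict(np.load('top0.npz'))
I=c['pixels'].astype(int)
for n,(u,v) in dict(plate=(285,220),deck=(300,265),rail=(397,216),base=(385,225),mat=(399,280),blade=(410,272),grip=(448,278),lip=(428,274),bench=(430,230)).items(): print(n,I[v,u])
g=lambda x:x.mean(-1)
print('plate',minrect(c,(265,200,326,262),lambda x:g(x)>190,.0335))
print('deck',minrect(c,(235,190,330,288),lambda x:(g(x)>70),.025))
print('rails',minrect(c,(362,203,420,250),lambda x:g(x)>125,.034))
print('rackbase',minrect(c,(362,203,420,250),lambda x:g(x)>42,.01))
print('mat+',minrect(c,(390,255,433,293),lambda x:g(x)>75,.005))
print('blade',minrect(c,(390,255,425,293),lambda x:g(x)>165,.006))
print('grip',minrect(c,(434,265,465,290),lambda x:g(x)>150,.0545))
print('cruc',minrect(c,(288,225,304,243),lambda x:g(x)<185,.0765))
print('bar',minrect(c,(318,165,350,278),lambda x:g(x)>190,.215))
E
```

```text
plate [234 231 223]
deck [132 139 140]
rail [148 147 144]
base [79 84 86]
mat [137 139 141]
blade [200 198 194]
grip [216 215 206]
lip [156 154 150]
bench [37 36 38]
plate [(array([550.3, 190.4]), array([120.6, 120.8]), 12.9), (array([493.2, 293.2]), array([ 3. , 23.1]), 89.4)]
deck [(array([541.2, 230.7]), array([270.4, 291.8]), 88.6)]
rails [(array([525.9, -88.3]), array([129.2,  10.8]), 79.4), (array([ 600.4, -102.2]), array([130.6,  10.1]), 79.5)]
rackbase [(array([559. , -89.9]), array([167.6, 131.3]), 88.1)]
mat+ [(array([ 416.8, -163.4]), array([118.5,  74.2]), 80.8)]
blade [(array([ 424.5, -156.1]), array([76.5, 51.2]), 76.1)]
grip [(array([ 400.1, -249.9]), array([70.6, 14.5]), 79.7)]
cruc [(array([548.5, 202.1]), array([23.1, 32.2]), 20.0)]
bar [(array([555.7,  92.1]), array([300.,  30.]), 6.8), (array([505.6, 129.9]), array([11.7, 50.9]), 88.7)]
```

```bash
cat > p.py <<'E'
from h import *
# deck from bar, lifter, rack, mm
def fr(yaw): y=np.radians(yaw); return np.array([[np.cos(y),-np.sin(y)],[np.sin(y),np.cos(y)]])
DY=96.8; D0=np.array([555.7,92.1])+fr(DY)@[145,0]
RY=79.4; R0=np.array([563.2,-95.3])
LY=76.3; L0=np.array([424.1,-157.6])
def tool(yaw,a):
    xl=np.r_[fr(yaw)[:,0],0]; Z=np.array([0,0,1.]); a=np.radians(a)
    x=xl*np.cos(a)+Z*np.sin(a); z=xl*np.sin(a)-Z*np.cos(a); return np.stack([x,np.cross(z,x),z],1)
def cur(): o=get_obs(); return np.array(o['ee_pos'])*1000, R.from_euler('xyz',o['eef_rot']).as_matrix(), o
def tcp(lo,z,yaw,a):  # lifter origin xy mm, underside z mm -> TCP
    h=np.r_[np.array(lo)+fr(yaw)@[-115,0],z+45.5]; return h+18.8*tool(yaw,a)[:,2]
def plan(P,Rt):
    p,Rc,o=cur()
    rv=R.from_matrix(Rc.T@Rt).as_rotvec()/.12
    print('turn (tool units)',rv.round(2),'| then shift in new axes',(Rt.T@(P-p)/30).round(2),'| shift in old axes',(Rc.T@(P-p)/30).round(2),'target',P.round(1))
E
python3 - <<'E'
from p import *
c=dict(np.load('top0.npz'))
for uv in [(38,132),(68,362)]: print('deck cor',fr(DY).T@(ray(c,230+uv[0]/3-.3,160+uv[1]/3-.3,.025)[:2]*1000-D0))
for uv in [(95,185),(107,290),(98,237)]: print('stop',fr(DY).T@(ray(c,230+uv[0]/3-.3,160+uv[1]/3-.3,.039)[:2]*1000-D0))
print('D0',D0,'plate in deck',fr(DY).T@(np.array([550.3,190.4])-D0))
for uv in [(68,160),(89,320),(197,219)]: print('obj',fr(DY).T@(ray(c,230+uv[0]/3-.3,160+uv[1]/3-.3,.055)[:2]*1000-D0))
for uv in [(500,303),(607,315),(602,383),(493,370)]: print('mat cor',ray(c,230+uv[0]/3-.3,160+uv[1]/3-.3,.004)[:2]*1000)
Rt=tool(LY,45); P=tcp(L0,4,LY,45)
plan(P-80*Rt[:,2],Rt)
E
```

```text
deck cor [ 113.20914312 -119.9269079 ]
deck cor [112.449121   119.98201863]
stop [ 61.31528422 -54.37829523]
stop [63.06892068 54.21248615]
stop [65.14877855 -0.79789745]
D0 [538.5314246  236.07999868] plate in deck [-46.75210912  -6.27709634]
obj [ 84.26722061 -80.83926059]
obj [83.93395083 83.508736  ]
obj [-37.05659916  -2.88272187]
mat cor [ 459.18368598 -111.43521247]
mat cor [ 444.44719782 -221.88562679]
mat cor [ 374.37458489 -213.32246329]
mat cor [ 390.10328812 -101.42457097]
turn (tool units) [ 3.01  6.06 -7.29] | then shift in new axes [2.72 3.93 8.01] | shift in old axes [ 7.71 -3.68  3.74] target [ 386.6 -311.4   92.8]
```

send_rows(motion=[[[0,0,0],[0.3,0.6,-0.73],0.3],[[0,0,0],[0.3,0.6,-0.73],0.3],[[0,0,0],[0.3,0.6,-0.73],0.3],[[0,0,0],[0.3,0.6,-0.73],0.3],[[0,0,0],[0.3,0.6,-0.73],0.3],[[0,0,0],[0.3,0.6,-0.73],0.3],[[0,0,0],[0.3,0.6,-0.73],0.3],[[0,0,0],[0.3,0.6,-0.73],0.3],[[0,0,0],[0.3,0.6,-0.73],0.3],[[0,0,0],[0.3,0.6,-0.73],0.3],[[0,0,0],[0,0,0],0.3]], squeeze=60)

```text
time_s: 1.2
ee_pos: [0.2181, -0.5049, 0.2033]
eef_rot: [-3.139, -0.782, 1.332]
force: [0.2, -0.0, -1.3]
grip_width: 0.061
grip_force: 0.0
```

Run:
```python
from p import *
Rt=tool(LY,45); P=tcp(L0,4,LY,45)
plan(P-80*Rt[:,2],Rt); print(get_obs()['qpos'])
```

```text
turn (tool units) [-0.03  0.03  0.  ] | then shift in new axes [2.77 3.93 7.98] | shift in old axes [2.79 3.95 7.96] target [ 386.6 -311.4   92.8]
[-1.37574665  0.73441805  1.06399861  0.3381081   2.05358075 -1.09175064]
```

send_rows(motion=[[[0.28,0.395,0.8],[0,0,0],0.3],[[0.28,0.395,0.8],[0,0,0],0.3],[[0.28,0.395,0.8],[0,0,0],0.3],[[0.28,0.395,0.8],[0,0,0],0.3],[[0.28,0.395,0.8],[0,0,0],0.3],[[0.28,0.395,0.8],[0,0,0],0.3],[[0.28,0.395,0.8],[0,0,0],0.3],[[0.28,0.395,0.8],[0,0,0],0.3],[[0.28,0.395,0.8],[0,0,0],0.3],[[0.28,0.395,0.8],[0,0,0],0.3],[[0,0,0],[0,0,0],0.3]])

```text
time_s: 2.3
ee_pos: [0.3879, -0.3086, 0.0925]
eef_rot: [-3.137, -0.777, 1.329]
force: [-0.1, -0.0, -0.4]
grip_width: 0.0609
grip_force: 0.0
```

Run:
```python
from p import *
Rt=tool(LY,45); P=tcp(L0,4,LY,45)
plan(P,Rt); print(get_obs()['qpos'])
c=cam('scene'); cv2.imwrite('pics/g1.png',cv2.resize(c['pixels'][110:240,200:340,::-1],None,fx=4,fy=4))
```

```text
turn (tool units) [-0.02  0.07 -0.01] | then shift in new axes [-0.06 -0.02  2.59] | shift in old axes [-0.04 -0.01  2.59] target [ 400.  -256.4   36.2]
[-1.02308651  0.62541046  1.52611505  0.51743914  1.5954776  -0.93548892]
```

View pics/g1.png

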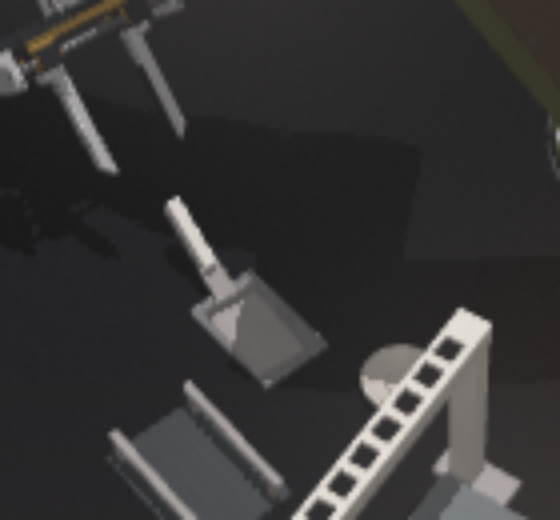

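The crop shows the open fingers with tips at (110,170) and (180,130), straddling the line of the white grip (175,200)-(215,260). That is well aligned, so I'll advance.

send_rows(motion=[[[-0.01,0,0.5],[0,0.01,0],0.3],[[-0.01,0,0.5],[0,0.02,0],0.3],[[-0.01,0,0.5],[0,0.02,0],0.3],[[-0.01,0,0.5],[0,0.02,0],0.3],[[-0.01,0,0.5],[0,0,0],0.3],[[0,0,0.1],[0,0,0],0.3],[[0,0,0],[0,0,0],0.3]])

```text
time_s: 3.05
ee_pos: [0.3997, -0.2582, 0.0366]
eef_rot: [-3.139, -0.787, 1.332]
force: [1.2, -0.5, -0.2]
grip_width: 0.0614
grip_force: 0.0
```

Run:
```python
from p import *
Rt=tool(LY,45); P=tcp(L0,4,LY,45)
plan(P,Rt); print(get_obs()['force'])
```

```text
turn (tool units) [-0.02 -0.01 -0.  ] | then shift in new axes [ 0.03 -0.    0.05] | shift in old axes [ 0.03 -0.    0.05] target [ 400.  -256.4   36.2]
[ 1.17420095 -0.46291709 -0.18221132]
```

Now close the gripper.

send_rows(motion=[[[0,0,0],[0,0,0],-0.2],[[0,0,0],[0,0,0],-0.5],[[0,0,0],[0,0,0],-0.7],[[0,0,0],[0,0,0],-0.85],[[0,0,0],[0,0,0],-1],[[0,0,0],[0,0,0],-1],[[0,0,0],[0,0,0],-1],[[0,0,0],[0,0,0],-1]], squeeze=60)

```text
time_s: 3.85
ee_pos: [0.3996, -0.2586, 0.0369]
eef_rot: [-3.14, -0.786, 1.332]
force: [-0.9, -0.0, 0.1]
grip_width: 0.0137
grip_force: 60.0
```

Run:
```python
from p import *
p,Rc,o=cur(); np.savez('grasp.npz',p=p,R=Rc); print(p,o['eef_rot'],o['force'],o['moment'],o['qpos'])
# where is plate entry: lifter aligned with deck yaw, tip 30mm short of plate edge
```

```text
[ 399.62592074 -258.62798807   36.86544631] [-3.14000563 -0.78620741  1.33152683] [-0.86350579 -0.02676424  0.1444605 ] [-0.36365304  0.0346876   0.08437919] [-0.96206088  0.6611616   1.63648009  0.56268587  1.45171256 -0.97082903]
```

```bash
cat >> p.py <<'E'
import os
def LT(xy,z,yaw,pitch=0):  # lifter pose 4x4, pitch>0 = tip up (deg)
    T=np.eye(4); T[:3,:3]=R.from_euler('z',yaw,degrees=True).as_matrix()@R.from_euler('y',-pitch,degrees=True).as_matrix(); T[:3,3]=[*xy,z]; return T
if os.path.exists('grasp.npz'):
    g=np.load('grasp.npz'); G=np.eye(4); G[:3,:3]=g['R']; G[:3,3]=g['p']
    X=np.linalg.inv(LT(L0,4,LY))@G   # lifter->tool
def goto(xy,z,yaw,pitch=0): T=LT(xy,z,yaw,pitch)@X; plan(T[:3,3],T[:3,:3])
def deck(x,y): return D0+fr(DY)@[x,y]
def rack(x,y): return R0+fr(RY)@[x,y]
def where():
    p,Rc,o=cur(); G=np.eye(4); G[:3,:3]=Rc; G[:3,3]=p; L=G@np.linalg.inv(X)
    print('lifter est in deck',(fr(DY).T@(L[:2,3]-D0)).round(1),'rack',(fr(RY).T@(L[:2,3]-R0)).round(1),'z %.1f yaw %.1f pitch %.1f'%(L[2,3],np.degrees(np.arctan2(L[1,0],L[0,0])),np.degrees(np.arcsin(L[2,0]))),'roll %.1f'%np.degrees(np.arcsin(L[2,1])),'F',np.round(o['force'],1),'M',np.round(o['moment'],2),'t',o['time_s'])
E
python3 - <<'E'
from p import *
where(); goto(deck(-170,-6),100,DY)
E
```

```text
lifter est in deck [-377.4  160.2] rack [-86.8 125.3] z 4.0 yaw 76.3 pitch 0.0 roll 0.0 F [-0.9 -0.   0.1] M [-0.36  0.03  0.08] t 3.85
turn (tool units) [ 2.11 -0.   -2.11] | then shift in new axes [7.   6.76 2.47] | shift in old axes [8.37 3.99 3.84] target [577.1 -35.2 132.9]
```

send_rows(motion=[[[0.3,0,-0.3],[0,0,0],-1],[[0.5,0,-0.5],[0,0,0],-1],[[0.7,0,-0.7],[0,0,0],-1],[[0.7,0,-0.7],[0,0,0],-1],[[0.3,0,-0.3],[0,0,0],-1],[[0,0,0],[0,0,0],-1]])

```text
time_s: 4.45
ee_pos: [0.4001, -0.2592, 0.1443]
eef_rot: [3.14, -0.784, 1.334]
force: [0.8, -0.0, -1.8]
grip_width: 0.0138
grip_force: 60.0
```

Run:
```python
from p import *
where(); goto(deck(-170,-6),100,DY)
c=cam('scene'); cv2.imwrite('pics/g2.png',cv2.resize(c['pixels'][110:240,200:340,::-1],None,fx=4,fy=4))
```

```text
lifter est in deck [-378.1  159.8] rack [-87.4 124.6] z 111.2 yaw 76.3 pitch -0.1 roll -0.1 F [ 0.8 -0.  -1.8] M [-0.68  0.06 -0.04] t 4.45
turn (tool units) [ 2.12  0.02 -2.09] | then shift in new axes [4.48 6.75 5.01] | shift in old axes [5.85 3.97 6.38] target [577.1 -35.2 132.9]
```

View pics/g2.png

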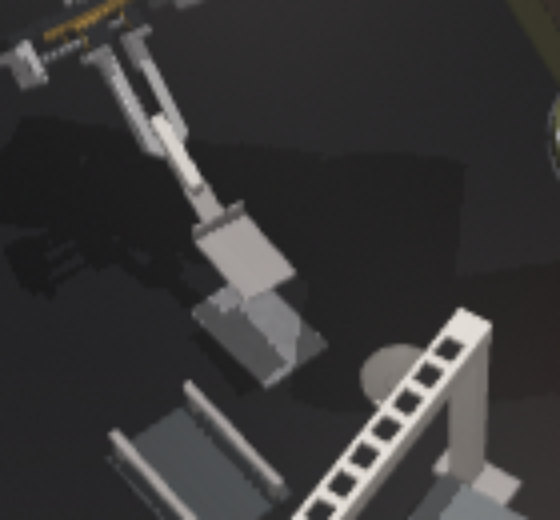

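The lifter is held and hangs level, with its blade at about (245,250) above the mat. I'll carry it to the deck entry.

send_rows(motion=[[[0.5,0.5,0.55],[0.21,0,-0.21],-1],[[0.5,0.5,0.55],[0.21,0,-0.21],-1],[[0.5,0.5,0.55],[0.21,0,-0.21],-1],[[0.5,0.5,0.55],[0.21,0,-0.21],-1],[[0.5,0.5,0.55],[0.21,0,-0.21],-1],[[0.5,0.5,0.55],[0.21,0,-0.21],-1],[[0.5,0.5,0.55],[0.21,0,-0.21],-1],[[0.5,0.5,0.55],[0.21,0,-0.21],-1],[[0.5,0.5,0.55],[0.21,0,-0.21],-1],[[0.4,0.4,0.5],[0.21,0,-0.21],-1],[[0,0,0],[0,0,0],-1],[[0,0,0],[0,0,0],-1]])

```text
time_s: 5.7
ee_pos: [0.5625, -0.0525, 0.1298]
eef_rot: [-3.137, -0.788, 1.686]
force: [-0.5, -0.7, -1.3]
grip_width: 0.0138
grip_force: 60.0
```

Run:
```python
from m import *
from p import *
where(); goto(deck(-170,-6),40,DY); print(get_obs()['qpos'])
c=cam('top'); save(c,'pics/t3.png'); np.savez('t3.npz',**{k:np.array(v) for k,v in c.items()})
cv2.imwrite('pics/t3z.png',cv2.resize(c['pixels'][160:300,230:470,::-1],None,fx=3,fy=3))
```

```text
lifter est in deck [-185.4   10.5] rack [141.1  39.8] z 97.0 yaw 96.7 pitch 0.1 roll 0.1 F [-0.5 -0.7 -1.3] M [-0.75 -0.19 -0.01] t 5.7
turn (tool units) [-0.   -0.01 -0.02] | then shift in new axes [-0.98  0.55  1.7 ] | shift in old axes [-0.98  0.56  1.7 ] target [577.1 -35.2  72.9]
[-0.45085021  0.64048212  1.40417667  0.6382535   1.5903463  -0.72138622]
```

View pics/t3z.png

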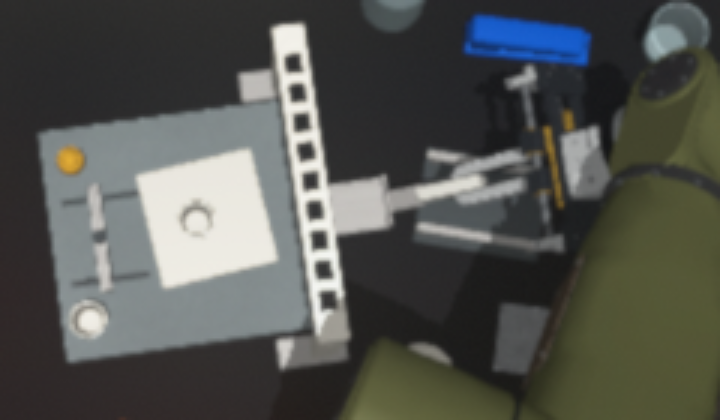

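The blade is at (358,205) zoomed, just right of the bar and aligned with the plate's middle. I'll move it in low, above the deck.

send_rows(motion=[[[-0.25,0.14,0.42],[0,0,0],-1],[[-0.25,0.14,0.42],[0,0,0],-1],[[-0.25,0.14,0.42],[0,0,0],-1],[[-0.23,0.14,0.44],[0,0,0],-1],[[0,0,0],[0,0,0],-1],[[0,0,0],[0,0,0],-1]])

```text
time_s: 6.35
ee_pos: [0.5778, -0.0355, 0.0742]
eef_rot: [-3.14, -0.787, 1.688]
force: [-0.1, -0.2, -1.8]
grip_width: 0.014
grip_force: 60.0
```

Run:
```python
from p import *
where(); goto(deck(-170,-6),28,DY)
```

```text
lifter est in deck [-170.3   -6.8] rack [160.7  27.8] z 41.4 yaw 96.7 pitch 0.0 roll 0.0 F [-0.1 -0.2 -1.8] M [-0.62 -0.17 -0.  ] t 6.35
turn (tool units) [ 0.01 -0.01 -0.01] | then shift in new axes [-0.31 -0.02  0.32] | shift in old axes [-0.31 -0.02  0.32] target [577.1 -35.2  60.9]
```

send_rows(motion=[[[-0.05,0,0.05],[0,-0.22,0],-1],[[-0.08,0,0.08],[0,0,0],-1],[[-0.06,0,0.06],[0,0,0],-1],[[0,0,0],[0,0,0],-1],[[0,0,0],[0,0,0],-1]])

```text
time_s: 6.85
ee_pos: [0.5778, -0.0358, 0.0664]
eef_rot: [-3.141, -0.76, 1.688]
force: [-0.1, -0.5, -2.0]
grip_width: 0.0134
grip_force: 60.0
```

Run:
```python
from p import *
where()
```

```text
lifter est in deck [-171.6   -6.8] rack [159.5  27.4] z 30.9 yaw 96.7 pitch -1.5 roll -0.0 F [-0.1 -0.5 -2. ] M [-0.72 -0.2   0.01] t 6.85
```

send_rows(motion=[[[-0.024,0,0.024],[0,0,0],-1],[[-0.024,0,0.024],[0,0,0],-1],[[0,0,0],[0,0,0],-1]])

```text
time_s: 7.15
ee_pos: [0.5778, -0.0358, 0.0642]
eef_rot: [-3.14, -0.76, 1.688]
force: [-0.0, -0.7, -1.2]
grip_width: 0.0137
grip_force: 60.0
```

Run:
```python
from p import *
where()
```

```text
lifter est in deck [-171.6   -6.8] rack [159.5  27.4] z 28.7 yaw 96.7 pitch -1.5 roll -0.0 F [-0.  -0.7 -1.2] M [-0.68 -0.16 -0.03] t 7.15
```

send_rows(motion=[[[-0.02,0,0.02],[0,0,0],-1],[[-0.02,0,0.02],[0,0,0],-1],[[0,0,0],[0,0,0],-1]])

```text
time_s: 7.45
ee_pos: [0.5778, -0.0358, 0.0626]
eef_rot: [-3.14, -0.76, 1.688]
force: [0.0, 0.3, -2.2]
grip_width: 0.0137
grip_force: 60.0
```

Run:
```python
from p import *
where()
```

```text
lifter est in deck [-171.6   -6.8] rack [159.5  27.4] z 27.0 yaw 96.7 pitch -1.5 roll -0.0 F [ 0.   0.3 -2.2] M [-0.7  -0.18 -0.04] t 7.45
```

send_rows(motion=[[[-0.02,0,0.02],[0,0,0],-1],[[0,0,0],[0,0,0],-1]])

```text
time_s: 7.65
ee_pos: [0.5779, -0.0359, 0.0618]
eef_rot: [-3.141, -0.76, 1.688]
force: [-0.3, 0.0, -0.8]
grip_width: 0.014
grip_force: 60.0
```

Run:
```python
from p import *
where()
```

```text
lifter est in deck [-171.6   -6.9] rack [159.5  27.3] z 26.3 yaw 96.7 pitch -1.5 roll -0.0 F [-0.3  0.  -0.8] M [-0.56 -0.17 -0.02] t 7.65
```

send_rows(motion=[[[-0.02,0,0.02],[0,0,0],-1],[[0,0,0],[0,0,0],-1]])

```text
time_s: 7.85
ee_pos: [0.5779, -0.0359, 0.0612]
eef_rot: [-3.141, -0.761, 1.688]
force: [-0.5, 0.4, 0.7]
grip_width: 0.0134
grip_force: 60.0
```

Run:
```python
from p import *
where()
```

```text
lifter est in deck [-171.7   -6.9] rack [159.4  27.3] z 25.7 yaw 96.7 pitch -1.5 roll -0.0 F [-0.5  0.4  0.7] M [-0.09 -0.08 -0.01] t 7.85
```

send_rows(motion=[[[-0.015,0,0.015],[0,0,0],-1],[[0,0,0],[0,0,0],-1]])

```text
time_s: 8.05
ee_pos: [0.578, -0.036, 0.0607]
eef_rot: [-3.141, -0.76, 1.689]
force: [0.8, -2.7, 3.4]
grip_width: 0.0136
grip_force: 60.0
```

Run:
```python
from p import *
where()
```

```text
lifter est in deck [-171.8   -7. ] rack [159.4  27.1] z 25.2 yaw 96.7 pitch -1.5 roll -0.1 F [ 0.8 -2.7  3.4] M [ 0.41 -0.05  0.06] t 8.05
```

The blade is in contact at about 5 N. I'll push forward gently now.

send_rows(motion=[[[0.145,0,0.138],[0,0,0],-1],[[0.145,0,0.138],[0,0,0],-1],[[0.145,0,0.138],[0,0,0],-1],[[0.145,0,0.138],[0,0,0],-1],[[0.145,0,0.138],[0,0,0],-1],[[0.145,0,0.138],[0,0,0],-1],[[0,0,0],[0,0,0],-1]])

```text
time_s: 8.75
ee_pos: [0.5734, 0.0009, 0.0604]
eef_rot: [-3.14, -0.761, 1.689]
force: [0.1, 3.5, 3.4]
grip_width: 0.0134
grip_force: 60.0
```

```bash
cat > lk.py <<'E'
from m import *
from p import *
where()
c=cam('top'); g=lambda x:x.mean(-1)
r=minrect(c,(258,200,326,262),lambda x:g(x)>190,.0335)
for q in r[:1]: print('plate deck',fr(DY).T@(q[0]-D0),q[1],q[2])
print('cruc',minrect(c,(262,215,310,250),lambda x:g(x)<175,.0765)[:2])
E
python3 lk.py
```

```text
lifter est in deck [-134.5   -6.7] rack [194.8  38.6] z 24.9 yaw 96.8 pitch -1.5 roll -0.0 F [0.1 3.5 3.4] M [ 1.   -0.09 -0.21] t 8.75
plate deck [-55.28515939  -8.58296998] [120.9 155.2] 11.2
cruc [(array([546.3, 268. ]), array([ 65.3, 105.2]), 88.9), (array([550. , 211.4]), array([18.5, 31.2]), 20.6)]
```

send_rows(motion=[[[0.145,0,0.138],[0,0,0],-1],[[0.145,0,0.138],[0,0,0],-1],[[0.145,0,0.138],[0,0,0],-1],[[0.145,0,0.138],[0,0,0],-1],[[0.145,0,0.138],[0,0,0],-1],[[0.145,0,0.138],[0,0,0],-1],[[0,0,0],[0,0,0],-1]])

```text
time_s: 9.5
ee_pos: [0.5693, 0.0363, 0.0604]
eef_rot: [-3.141, -0.76, 1.689]
force: [-0.2, 2.8, 2.8]
grip_width: 0.0138
grip_force: 60.0
```

```bash
sed -i 's/>190,.0335/>212,.0335/' lk.py; python3 lk.py
```

```text
lifter est in deck [-99.   -6.9] rack [228.8  49.1] z 24.9 yaw 96.7 pitch -1.5 roll -0.0 F [-0.2  2.8  2.8] M [ 1.08 -0.19 -0.23] t 9.5
plate deck [ -6.32657255 -10.9968413 ] [118.  120.1] 7.1
cruc [(array([546.8, 289.4]), array([ 22.5, 105.2]), 88.9), (array([582.5, 166.6]), array([20.3, 28.9]), 88.9)]
```

send_rows(motion=[[[0.097,0.012,0.092],[0,0,0],-1],[[0.097,0.012,0.092],[0,0,0],-1],[[0.097,0.012,0.092],[0,0,0],-1],[[0.097,0.012,0.092],[0,0,0],-1],[[0,0,0],[0,0,0],-1]])

```text
time_s: 10.05
ee_pos: [0.5689, 0.0519, 0.0604]
eef_rot: [-3.141, -0.76, 1.688]
force: [1.3, 0.5, 3.3]
grip_width: 0.0133
grip_force: 60.0
```

```bash
python3 lk.py
```

```text
lifter est in deck [-83.4  -8.4] rack [244.1  52.2] z 24.8 yaw 96.7 pitch -1.5 roll -0.0 F [1.3 0.5 3.3] M [ 0.88 -0.12 -0.16] t 10.05
plate deck [ -1.48472235 -11.77561385] [118.2 122.1] 6.7
cruc [(array([582.5, 168.5]), array([24.1, 28.9]), 88.9), (array([507.5, 164.7]), array([13.5, 31.6]), 88.8)]
```

send_rows(motion=[[[0.12,0.01,0.114],[0,0,0],-1],[[0.12,0.01,0.114],[0,0,0],-1],[[0.12,0.01,0.114],[0,0,0],-1],[[0.12,0.01,0.114],[0,0,0],-1],[[0.12,0.01,0.114],[0,0,0],-1],[[0,0,0],[0,0,0],-1]])

```text
time_s: 10.7
ee_pos: [0.5675, 0.077, 0.0604]
eef_rot: [-3.141, -0.76, 1.689]
force: [0.6, 1.7, 3.6]
grip_width: 0.0133
grip_force: 60.0
```

```bash
python3 lk.py
```

```text
lifter est in deck [-58.3  -9.9] rack [268.5  58.3] z 24.9 yaw 96.7 pitch -1.5 roll -0.0 F [0.6 1.7 3.6] M [ 0.98 -0.21 -0.23] t 10.7
plate deck [ -1.48472235 -11.77561385] [117.6 122.3] 6.9
cruc [(array([584. , 168.5]), array([24.1, 25.9]), 88.9), (array([508.6, 164.7]), array([13.5, 33.9]), 88.8)]
```

send_rows(motion=[[[0.12,0.01,0.114],[0,0,0],-1],[[0.12,0.01,0.114],[0,0,0],-1],[[0.12,0.01,0.114],[0,0,0],-1],[[0.097,0,0.092],[0,0,0],-1],[[0.097,0,0.092],[0,0,0],-1],[[0,0,0],[0,0,0],-1]])

```text
time_s: 11.35
ee_pos: [0.5657, 0.0997, 0.0604]
eef_rot: [-3.141, -0.76, 1.688]
force: [0.9, 0.4, 3.3]
grip_width: 0.0139
grip_force: 60.0
```

```bash
python3 lk.py
```

```text
lifter est in deck [-35.6 -10.9] rack [290.4  64.2] z 24.8 yaw 96.7 pitch -1.5 roll -0.0 F [0.9 0.4 3.3] M [ 0.79 -0.17 -0.22] t 11.35
plate deck [ -1.69515585 -11.8512296 ] [117.9 122.9] 7.0
cruc [(array([544.4, 168.9]), array([ 23.3, 105.3]), 88.9), (array([548.6, 248.1]), array([24.6, 32.1]), 20.6)]
```

send_rows(motion=[[[0.048,0,0.046],[0,0,0],-1],[[0.048,0,0.046],[0,0,0],-1],[[0.048,0,0.046],[0,0,0],-1],[[0,0,0],[0,0,0],-1]])

```text
time_s: 11.8
ee_pos: [0.5651, 0.1052, 0.0604]
eef_rot: [-3.141, -0.76, 1.688]
force: [1.0, -2.9, 3.9]
grip_width: 0.0131
grip_force: 60.0
```

```bash
python3 -c "
from p import *
where()"
```

```text
lifter est in deck [-30.  -10.9] rack [295.8  65.8] z 24.8 yaw 96.7 pitch -1.5 roll -0.0 F [ 1.  -2.9  3.9] M [ 0.57 -0.11 -0.14] t 11.8
```

send_rows(motion=[[[0.024,0,0.023],[0,0,0],-1],[[0.024,0,0.023],[0,0,0],-1],[[0,0,0],[0,0,0],-1]])

```text
time_s: 12.1
ee_pos: [0.5649, 0.1071, 0.0604]
eef_rot: [-3.141, -0.76, 1.688]
force: [0.8, -4.5, 5.0]
grip_width: 0.0134
grip_force: 60.0
```

```bash
python3 lk.py
```

```text
lifter est in deck [-28.2 -11. ] rack [297.6  66.3] z 24.8 yaw 96.7 pitch -1.5 roll -0.0 F [ 0.8 -4.5  5. ] M [ 0.49 -0.13 -0.06] t 12.1
plate deck [ -0.9882396  -11.83481583] [117.9 123.7] 7.0
cruc [(array([544.4, 168.9]), array([ 23.3, 105.3]), 88.9), (array([548.4, 248. ]), array([24.5, 32.1]), 20.0)]
```

send_rows(motion=[[[0.024,0,0.023],[0,0,0],-1],[[0,0,0],[0,0,0],-1]])

```text
time_s: 12.35
ee_pos: [0.5648, 0.108, 0.0604]
eef_rot: [-3.141, -0.76, 1.688]
force: [0.4, -5.0, 5.6]
grip_width: 0.0134
grip_force: 60.0
```

send_rows(motion=[[[0.024,0,0.023],[0,0,0],-1],[[0,0,0],[0,0,0],-1]])

```text
time_s: 12.55
ee_pos: [0.5647, 0.109, 0.0604]
eef_rot: [-3.141, -0.76, 1.688]
force: [1.1, -4.4, 5.0]
grip_width: 0.0135
grip_force: 60.0
```

```bash
python3 -c "
from p import *
where()"
```

```text
lifter est in deck [-26.2 -11. ] rack [299.4  66.9] z 24.8 yaw 96.7 pitch -1.5 roll -0.1 F [ 1.1 -4.4  5. ] M [ 0.46 -0.02 -0.04] t 12.55
```

send_rows(motion=[[[0.024,0,0.023],[0,0,0],-1],[[0,0,0],[0,0,0],-1]])

```text
time_s: 12.75
ee_pos: [0.5646, 0.11, 0.0604]
eef_rot: [-3.141, -0.76, 1.688]
force: [0.3, -4.7, 5.6]
grip_width: 0.0134
grip_force: 60.0
```

send_rows(motion=[[[0.024,0,0.023],[0,0,0],-1],[[0,0,0],[0,0,0],-1]])

```text
time_s: 12.95
ee_pos: [0.5647, 0.1101, 0.0605]
eef_rot: [3.141, -0.758, 1.688]
force: [0.6, -12.3, 7.6]
grip_width: 0.0142
grip_force: 60.0
```

```bash
python3 lk.py
```

```text
lifter est in deck [-25.2 -11.2] rack [300.5  66.9] z 24.7 yaw 96.7 pitch -1.6 roll -0.1 F [  0.6 -12.3   7.6] M [-0.35  0.05  0.21] t 12.95
plate deck [ -0.59105339 -11.88217742] [118.  122.7] 7.0
cruc [(array([544.4, 169.3]), array([ 24.1, 105.3]), 88.8), (array([548.5, 248.1]), array([24., 32.]), 21.5)]
```

Lip contact is confirmed. I'll relieve the push, take the weight slightly, ease back, then level out and lift.

send_rows(motion=[[[-0.024,0,-0.023],[0,0.05,0],-1],[[0.024,0,-0.024],[0,0.1,0],-1],[[0.024,0,-0.024],[0,0.1,0],-1],[[-0.03,0,-0.07],[0,0.03,0],-1],[[-0.06,0,-0.1],[0,0,0],-1],[[-0.06,0,-0.1],[0,0,0],-1],[[0,0,0],[0,0,0],-1]])

```text
time_s: 13.7
ee_pos: [0.5656, 0.1011, 0.065]
eef_rot: [-3.141, -0.793, 1.688]
force: [0.3, 0.4, -3.5]
grip_width: 0.0134
grip_force: 60.0
```

```bash
python3 lk.py
```

```text
lifter est in deck [-33.1 -10.9] rack [292.9  64.9] z 32.8 yaw 96.7 pitch 0.4 roll -0.0 F [ 0.3  0.4 -3.5] M [-1.17 -0.26 -0.08] t 13.7
plate deck [-11.14286222 -12.53741061] [118.5 119.6] 6.8
cruc [(array([546.4, 294. ]), array([106.9,  17.9]), 5.3), (array([544.3, 164.4]), array([ 14.3, 105.3]), 88.9)]
```

send_rows(motion=[[[0,0,-0.1],[0,0.08,0],-1],[[0,0,-0.2],[0,0.04,0],-1],[[0,0,-0.3],[0,0,0],-1],[[0,0,-0.3],[0,0,0],-1],[[0,0,-0.2],[0,0,0],-1],[[0,0,-0.1],[0,0,0],-1],[[0,0,0],[0,0,0],-1],[[0,0,0],[0,0,0],-1]])

```text
time_s: 14.55
ee_pos: [0.5684, 0.0758, 0.0896]
eef_rot: [-3.14, -0.808, 1.688]
force: [0.4, 0.4, -3.4]
grip_width: 0.0133
grip_force: 60.0
```

```bash
python3 lk.py
python3 - <<'E'
from h import *
c=cam('scene'); cv2.imwrite('pics/s5.png',cv2.resize(c['pixels'][180:340,215:390,::-1],None,fx=3,fy=3))
E
```

```text
lifter est in deck [-58.  -10.7] rack [269.   57.7] z 59.1 yaw 96.7 pitch 1.3 roll -0.0 F [ 0.4  0.4 -3.4] M [-1.21 -0.23  0.  ] t 14.55
plate deck [-36.1763676  -16.40051924] [120.3 120.9] 6.7
cruc [(array([546.1, 282.4]), array([109.9,  41.4]), 5.9), (array([559. , 214.6]), array([20.1, 32.5]), 11.5)]
```

View pics/s5.png

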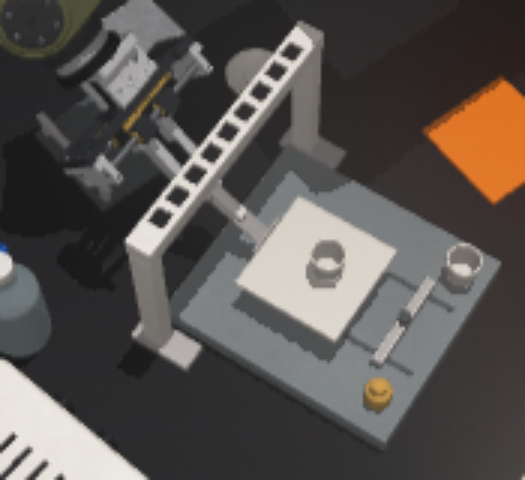

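Plate and crucible are up on the blade, with the crucible at (327,258) in the crop, standing. Now retreat under the bar.

send_rows(motion=[[[-0.1,0,-0.1],[0,0,0],-1],[[-0.2,0,-0.21],[0,0,0],-1],[[-0.3,0,-0.31],[0,0,0],-1],[[-0.4,0,-0.42],[0,0,0],-1],[[-0.5,0,-0.52],[0,0,0],-1],[[-0.5,0,-0.52],[0,0,0],-1],[[-0.5,0,-0.52],[0,0,0],-1],[[-0.5,0,-0.52],[0,0,0],-1],[[-0.5,0,-0.52],[0,0,0],-1],[[-0.5,0,-0.52],[0,0,0],-1],[[-0.4,0,-0.42],[0,0,0],-1],[[-0.3,0,-0.31],[0,0,0],-1]])

```text
time_s: 15.85
ee_pos: [0.5924, -0.1289, 0.089]
eef_rot: [-3.141, -0.808, 1.687]
force: [0.0, -0.1, -3.3]
grip_width: 0.0134
grip_force: 60.0
```

send_rows(motion=[[[-0.2,0,-0.21],[0,0,0],-1],[[-0.1,0,-0.1],[0,0,0],-1],[[0,0,0],[0,0,0],-1]])

```text
time_s: 16.15
ee_pos: [0.594, -0.1395, 0.089]
eef_rot: [-3.14, -0.808, 1.688]
force: [-0.2, -0.0, -3.4]
grip_width: 0.0138
grip_force: 60.0
```

Run:
```python
from m import *
from p import *
where(); print(get_obs()['qpos']); goto(rack(-23,0),60,RY,1.3)
T=LT(rack(-23,0),60,RY); print('target deck',fr(DY).T@(T[:2,3]-D0))
c=cam('top'); np.savez('t6.npz',**{k:np.array(v) for k,v in c.items()})
cv2.imwrite('pics/t6.png',cv2.resize(c['pixels'][160:300,230:470,::-1],None,fx=3,fy=3))
```

```text
lifter est in deck [-274.8  -10.7] rack [62.1 -7.2] z 58.4 yaw 96.7 pitch 1.3 roll -0.0 F [-0.2 -0.  -3.4] M [-1.2  -0.24 -0.03] t 16.15
[-0.54792529  0.83537379  1.18118963  0.60825863  1.67655773 -0.77584322]
turn (tool units) [-1.82  0.01  1.74] | then shift in new axes [-2.03 -1.28 -2.2 ] | shift in old axes [-1.68 -2.11 -1.83] target [ 539.9 -220.8   90.5]
target deck [-353.91729354   21.61960057]
```

View pics/t6.png

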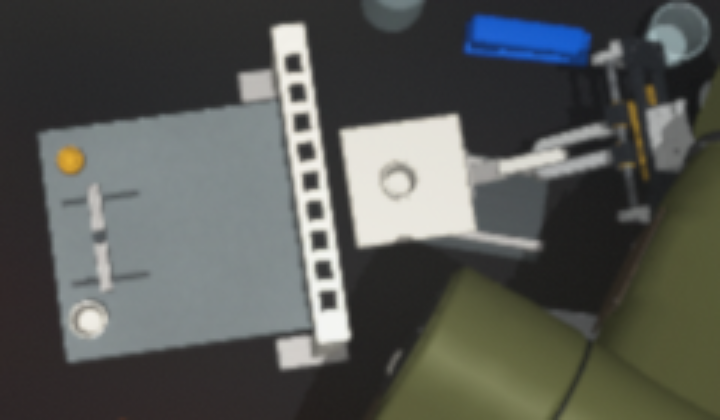

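The plate is clear of the bar, spanning (340,115)-(475,245), with the crucible on it at (398,180). Next I'll measure the plate on the blade.

Run:
```python
from m import *
from p import *
c=dict(np.load('t6.npz')); g=lambda x:x.mean(-1)
r=minrect(c,(341,190,392,250),lambda x:g(x)>212,.0695)[0]; print(r)
p,Rc,o=cur(); G=np.eye(4); G[:3,:3]=Rc; G[:3,3]=p; L=G@np.linalg.inv(X)
print('plate in lifter',fr(96.7).T@(r[0]-L[:2,3]))
r=minrect(c,(341,190,392,250),lambda x:g(x)>195,.0695)[0]; print(r)
print(minrect(c,(352,208,372,230),lambda x:g(x)<195,.112)[:1])
```

```text
(array([578.8, -13.6]), array([117.1, 116.8]), 6.6)
plate in lifter [21.66511727  0.27898091]
(array([578.5, -13.6]), array([119.8, 119. ]), 6.6)
[(array([573.4,   0.6]), array([36.3, 36.9]), 24.6)]
```

send_rows(motion=[[[-0.06,-0.05,-0.06],[-0.06,0,0.05],-1],[[-0.12,-0.1,-0.12],[-0.11,0,0.11],-1],[[-0.23,-0.21,-0.25],[-0.23,0,0.22],-1],[[-0.23,-0.21,-0.25],[-0.23,0,0.22],-1],[[-0.23,-0.21,-0.25],[-0.23,0,0.22],-1],[[-0.23,-0.21,-0.25],[-0.23,0,0.22],-1],[[-0.23,-0.21,-0.25],[-0.23,0,0.22],-1],[[-0.23,-0.21,-0.25],[-0.23,0,0.22],-1],[[-0.16,-0.15,-0.17],[-0.16,0,0.15],-1],[[-0.12,-0.1,-0.12],[-0.11,0,0.11],-1],[[-0.06,-0.05,-0.06],[-0.06,0,0.05],-1],[[0,0,0],[0,0,0],-1]])

```text
time_s: 17.4
ee_pos: [0.5411, -0.2213, 0.09]
eef_rot: [-3.142, -0.808, 1.377]
force: [0.2, 0.5, -4.0]
grip_width: 0.0134
grip_force: 60.0
```

Run:
```python
from m import *
from p import *
where(); goto(rack(-22,0),45,RY,0.7)
c=cam('top'); g=lambda x:x.mean(-1); z=.069
r=minrect(c,(360,195,425,270),lambda x:g(x)>208,z)[0]; print(r,'rack',fr(RY).T@(r[0]-R0))
np.savez('t7.npz',**{k:np.array(v) for k,v in c.items()})
```

```text
lifter est in deck [-354.9   19.5] rack [-23.3  -2.3] z 59.4 yaw 78.8 pitch 1.2 roll -0.1 F [ 0.2  0.5 -4. ] M [-1.22  0.16 -0.01] t 17.4
turn (tool units) [ 0.06 -0.08 -0.05] | then shift in new axes [-0.28 -0.04  0.35] | shift in old axes [-0.29 -0.04  0.35] target [ 540.1 -219.5   76.6]
(array([566.7, -97.9]), array([117.7, 116.9]), 78.7) rack [-1.91180218 -3.91854723]
```

send_rows(motion=[[[-0.09,-0.03,0.12],[0.03,-0.04,-0.025],-1],[[-0.09,-0.03,0.12],[0.03,-0.04,-0.025],-1],[[-0.08,-0.02,0.12],[0,0,0],-1],[[-0.06,0,0.06],[0,0,0],-1],[[-0.06,0,0.06],[0,0,0],-1],[[-0.04,0,0.04],[0,0,0],-1],[[0,0,0],[0,0,0],-1]])

```text
time_s: 18.15
ee_pos: [0.5392, -0.2183, 0.0699]
eef_rot: [-3.14, -0.799, 1.386]
force: [0.1, 0.3, -3.9]
grip_width: 0.0137
grip_force: 60.0
```

```bash
cat > lk2.py <<'E'
from m import *
from p import *
import sys
where(); goto(rack(-22,0.7),27,RY,0.7)
c=cam('top'); g=lambda x:x.mean(-1); z=float(sys.argv[1])
r=minrect(c,(360,195,425,270),lambda x:g(x)>208,z)[0]; print(r,'rack',fr(RY).T@(r[0]-R0))
c=cam('scene'); cv2.imwrite(sys.argv[2],cv2.resize(c['pixels'][160:270,190:330,::-1],None,fx=4,fy=4))
E
python3 lk2.py .049 pics/s8.png
```

```text
lifter est in deck [-351.7   22.1] rack [-21.    1.1] z 38.3 yaw 79.4 pitch 0.7 roll -0.0 F [ 0.1  0.3 -3.9] M [-1.23  0.19 -0.01] t 18.15
turn (tool units) [ 0. -0.  0.] | then shift in new axes [-0.29  0.01  0.24] | shift in old axes [-0.29  0.01  0.24] target [ 539.4 -219.4   58.6]
(array([563.5, -94.5]), array([118.5, 116.4]), 79.6) rack [ 0.84153368 -0.14771952]
```

View pics/s8.png

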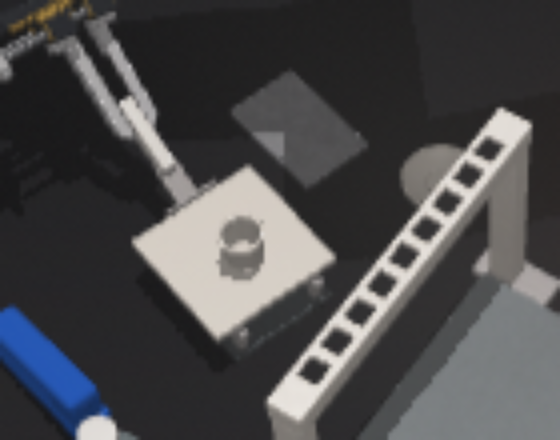

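The plate sits squarely above the rack, with rail ends visible at (240,338) and (318,288) and the cup upright at (242,247). I'll lower it slowly.

send_rows(motion=[[[-0.036,0,0.036],[0,0,0],-1],[[-0.036,0,0.036],[0,0,0],-1],[[-0.024,0,0.024],[0,0,0],-1],[[-0.024,0,0.024],[0,0,0],-1],[[-0.024,0,0.024],[0,0,0],-1],[[-0.024,0,0.024],[0,0,0],-1],[[0,0,0],[0,0,0],-1]])

```text
time_s: 18.95
ee_pos: [0.5393, -0.2182, 0.063]
eef_rot: [-3.141, -0.799, 1.386]
force: [0.2, -0.6, -2.6]
grip_width: 0.0135
grip_force: 60.0
```

```bash
python3 lk2.py .0425 pics/s9.png
```

```text
lifter est in deck [-351.6   21.9] rack [-20.9   1. ] z 31.4 yaw 79.4 pitch 0.7 roll -0.0 F [ 0.2 -0.6 -2.6] M [-0.8   0.01  0.02] t 18.95
turn (tool units) [ 0. -0.  0.] | then shift in new axes [-0.13  0.01  0.08] | shift in old axes [-0.13  0.01  0.08] target [ 539.4 -219.4   58.6]
(array([563.6, -94.9]), array([119.4, 116.6]), 79.5) rack [ 0.46675468 -0.3195936 ]
```

send_rows(motion=[[[-0.036,0,0.036],[0,0,0],-1],[[-0.036,0,0.036],[0,0,0],-1],[[-0.036,0,0.036],[0,0,0],-1],[[-0.036,0,0.036],[0,0,0],-1],[[0,0,0],[0,0,0],-1]])

```text
time_s: 19.55
ee_pos: [0.5392, -0.2181, 0.0566]
eef_rot: [-3.14, -0.799, 1.386]
force: [0.0, -0.9, -1.9]
grip_width: 0.014
grip_force: 60.0
```

```bash
python3 lk2.py .0425 pics/s9.png
```

```text
lifter est in deck [-351.5   22. ] rack [-20.8   1.1] z 25.0 yaw 79.4 pitch 0.7 roll -0.0 F [ 0.  -0.9 -1.9] M [-0.85  0.13 -0.  ] t 19.55
turn (tool units) [ 0. -0.  0.] | then shift in new axes [ 0.02  0.01 -0.08] | shift in old axes [ 0.02  0.01 -0.08] target [ 539.4 -219.4   58.6]
(array([563.5, -95. ]), array([119.7, 116.4]), 79.3) rack [ 0.35006601 -0.2396952 ]
```

send_rows(motion=[[[-0.07,0,-0.072],[0,0,0],-1],[[-0.14,0,-0.144],[0,0,0],-1],[[-0.28,0,-0.288],[0,0,0],-1],[[-0.35,0,-0.36],[0,0,0],-1],[[-0.35,0,-0.36],[0,0,0],-1],[[-0.35,0,-0.36],[0,0,0],-1],[[-0.35,0,-0.36],[0,0,0],-1],[[-0.35,0,-0.36],[0,0,0],-1],[[-0.28,0,-0.288],[0,0,0],-1],[[0,0,0],[0,0,0],-1]])

```text
time_s: 20.65
ee_pos: [0.519, -0.3266, 0.0567]
eef_rot: [-3.141, -0.798, 1.384]
force: [-1.3, 1.3, -1.8]
grip_width: 0.0137
grip_force: 60.0
```

```bash
python3 lk2.py .0425 pics/s9.png; python3 -c "
from p import *
print(get_obs()['qpos']); goto(L0,50,LY)"
```

```text
lifter est in deck [-456.8   54.8] rack [-131.1    0.9] z 25.1 yaw 79.3 pitch 0.7 roll -0.0 F [-1.3  1.3 -1.8] M [-0.67  0.1   0.01] t 20.65
turn (tool units) [ 0.01  0.   -0.01] | then shift in new axes [2.58 0.02 2.56] | shift in old axes [2.58 0.01 2.56] target [ 539.4 -219.4   58.6]
(array([563.5, -95. ]), array([119.4, 116.4]), 79.3) rack [ 0.35006601 -0.2396952 ]
[-0.86860624  0.88641028  1.16668079  0.58999707  1.64900079 -0.81065894]
turn (tool units) [-0.32 -0.1   0.32] | then shift in new axes [ 1.46 -4.4   0.24] | shift in old axes [ 1.62 -4.33  0.43] target [ 399.6 -258.6   82.9]
```

send_rows(motion=[[[0.35,0,-0.35],[0,0,0],-1],[[0.35,0,-0.35],[0,0,0],-1],[[0,-0.5,0],[-0.08,0,0.08],-1],[[0,-0.7,0],[-0.08,-0.05,0.08],-1],[[0,-0.8,0],[-0.08,-0.05,0.08],-1],[[0,-0.8,0],[-0.08,0,0.08],-1],[[0.2,-0.8,0.25],[0,0,0],-1],[[0.3,-0.6,0.35],[0,0,0],-1],[[0.3,-0.16,0.4],[0,0,0],-1],[[0,0,0],[0,0,0],-1],[[0,0,0],[0,0,0],-1]])

```text
time_s: 21.85
ee_pos: [0.4013, -0.2602, 0.0838]
eef_rot: [3.141, -0.785, 1.334]
force: [0.2, -0.4, -1.0]
grip_width: 0.0137
grip_force: 60.0
```

```bash
python3 -c "
from p import *
where(); goto(L0-[4,3],10,LY)"
```

```text
lifter est in deck [-379.2  158.7] rack [-88.1 123.3] z 50.8 yaw 76.3 pitch -0.1 roll -0.1 F [ 0.2 -0.4 -1. ] M [-0.65  0.11 -0.04] t 21.85
turn (tool units) [0.01 0.01 0.01] | then shift in new axes [-1.03 -0.17  0.9 ] | shift in old axes [-1.03 -0.17  0.9 ] target [ 395.6 -261.6   42.9]
```

send_rows(motion=[[[-0.3,-0.05,0.27],[0,0,0],-1],[[-0.35,-0.06,0.3],[0,0,0],-1],[[-0.3,-0.06,0.27],[0,0,0],-1],[[-0.06,0,0.06],[0,0,0],-1],[[-0.04,0,0.04],[0,0,0],-1],[[0,0,0],[0,0,0],-1]])

```text
time_s: 22.45
ee_pos: [0.3953, -0.2609, 0.0403]
eef_rot: [-3.14, -0.786, 1.331]
force: [0.0, 0.8, -1.3]
grip_width: 0.0137
grip_force: 60.0
```

```bash
python3 -c "
from p import *
where()"
```

```text
lifter est in deck [-379.1  164.8] rack [-89.8 129.1] z 7.5 yaw 76.3 pitch 0.0 roll 0.0 F [ 0.   0.8 -1.3] M [-0.65  0.08 -0.03] t 22.45
```

send_rows(motion=[[[-0.024,0,0.024],[0,0,0],-1],[[-0.012,0,0.012],[0,0,0],-1],[[0,0,0],[0,0,0],-1]])

```text
time_s: 22.75
ee_pos: [0.3953, -0.2608, 0.039]
eef_rot: [-3.14, -0.786, 1.332]
force: [-0.9, 0.3, -2.2]
grip_width: 0.0136
grip_force: 60.0
```

```bash
python3 -c "
from p import *
where()"
```

```text
lifter est in deck [-379.1  164.8] rack [-89.8 129.1] z 6.1 yaw 76.3 pitch -0.0 roll -0.0 F [-0.9  0.3 -2.2] M [-0.64  0.14  0.02] t 22.75
```

send_rows(motion=[[[-0.024,0,0.024],[0,0,0],-1],[[-0.012,0,0.012],[0,0,0],-1],[[0,0,0],[0,0,0],-1]])

```text
time_s: 23.05
ee_pos: [0.3953, -0.2608, 0.0375]
eef_rot: [-3.14, -0.787, 1.331]
force: [1.2, 0.7, -0.1]
grip_width: 0.0138
grip_force: 60.0
```

send_rows(motion=[[[-0.016,0,0.016],[0,0,0],-1],[[0,0,0],[0,0,0],-1],[[0,0,0],[0,0,0],-1]])

```text
time_s: 23.35
ee_pos: [0.3953, -0.2609, 0.0369]
eef_rot: [-3.14, -0.786, 1.332]
force: [-0.9, -1.3, 5.2]
grip_width: 0.0139
grip_force: 60.0
```

```bash
python3 -c "
from p import *
where()"
```

```text
lifter est in deck [-379.1  164.8] rack [-89.8 129.1] z 4.1 yaw 76.3 pitch 0.0 roll -0.0 F [-0.9 -1.3  5.2] M [ 0.44 -0.21  0.03] t 23.35
```

It's on the mat, so I'll open gradually and withdraw along the tool axis.

send_rows(motion=[[[0.008,0,-0.008],[0,0,0],-1],[[0,0,0],[0,0,0],-0.6],[[0,0,0],[0,0,0],-0.3],[[0,0,0],[0,0,0],0.2],[[0,0,0],[0,0,0],0.3],[[0,0,0],[0,0,0],0.3],[[0,0,-0.3],[0,0,0],0.3],[[0,0,-0.7],[0,0,0],0.3],[[0,0,-0.9],[0,0,0],0.3],[[0,0,-0.9],[0,0,0],0.3],[[0,0,-0.6],[0,0,0],0.3],[[0,0,0],[0,0,0],0.3]])

```text
time_s: 24.55
ee_pos: [0.3782, -0.333, 0.1107]
eef_rot: [3.14, -0.784, 1.332]
force: [0.5, 0.4, -0.6]
grip_width: 0.0613
grip_force: 0.0
```

```bash
python3 lk2.py .0425 pics/s10.png
python3 - <<'E'
from m import *
c=cam('top'); g=lambda x:x.mean(-1)
print('blade',minrect(c,(385,255,428,297),lambda x:g(x)>165,.006)[:1])
cv2.imwrite('pics/t10.png',cv2.resize(c['pixels'][160:300,230:500,::-1],None,fx=2.9,fy=2.9))
E
```

```text
lifter est in deck [-448.8  190.2] rack [-163.9  132.4] z 77.5 yaw 76.2 pitch -0.1 roll -0.1 F [ 0.5  0.4 -0.6] M [-0.32  0.05  0.  ] t 24.55
turn (tool units) [ 0.34  0.12 -0.31] | then shift in new axes [2.04 4.59 4.58] | shift in old axes [2.28 4.32 4.73] target [ 539.4 -219.4   58.6]
(array([563.5, -95. ]), array([119.4, 116.4]), 79.3) rack [ 0.35006601 -0.2396952 ]
blade [(array([ 431. , -190.8]), array([23.2, 15. ]), 50.4)]
```

View pics/s10.png

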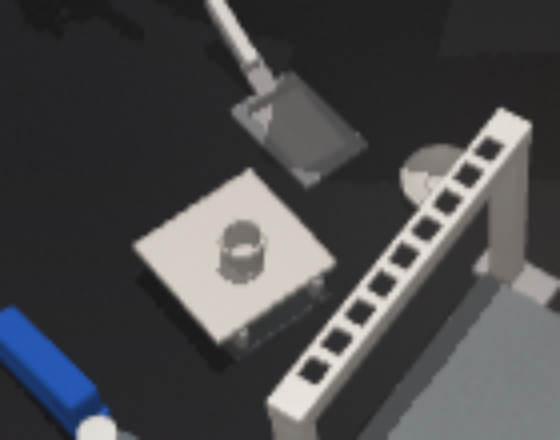

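The picture shows the plate square on the rack at (235,255), the crucible upright at (242,250), and the lifter lying flat on its mat with the blade at (300,130).

```bash
python3 -c "
from station import *
print(hand_in())"
```

```text
the job is handed in; nothing more can be done
None
```

The job is handed in: the plate sits within about 1 mm of the rack's centre and square to it (camera measurement), the crucible stands upright on it, and the lifter lies flat on its mat; the hand-in gave no verdict back.

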